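# Heft the dummy probes and bin the one without ballast

## Task

One of the four dummy probes on the rubber mat was closed up with a foam plug instead of its steel slug, so it is much lighter than the others although it looks the same and only hefting can tell. Drop that one into the wire reject basket, and leave the other three standing upright on the mat. Do not let any dummy fall over outside the basket, and leave the gel bottle and the screwdriver where they are.

Things in the scene. Friction and masses are not known exactly. Their poses are not given: they have to be found in the camera images.
- dummy_a: white printed probe-shaped shell standing on its nose, 135 mm tall: nose 46 (x) x 72 (y) mm, 30 mm high; shoulder up to 50 mm; handle 42 (x) x 54 (y) mm up to 125 mm; grey tail cap 26 mm across on top. Four look alike: three (steel slug) weigh 0.45 to 0.7 kg, one (foam plug) 0.1 to 0.2 kg; which one changes and cannot be seen. Origin: centre of the underside; z up to the tail
- dummy_a_grip (a point): the point on the axis of this dummy's handle 100 mm above its underside, a good height for the TCP when gripping the 42 mm width (fingers closing along its x) from above; same axes as the dummy
- dummy_a_mid (a point): the middle of this dummy, 65 mm above its underside on its axis
- dummy_b: another of the four like dummy_a: same size and look, same origin and axes; steel slug or foam plug unknown
- dummy_b_grip (a point): the point on the axis of this dummy's handle 100 mm above its underside, a good height for the TCP when gripping the 42 mm width (fingers closing along its x) from above; same axes as the dummy
- dummy_b_mid (a point): the middle of this dummy, 65 mm above its underside on its axis
- dummy_c: another of the four like dummy_a: same size and look, same origin and axes; steel slug or foam plug unknown
- dummy_c_grip (a point): the point on the axis of this dummy's handle 100 mm above its underside, a good height for the TCP when gripping the 42 mm width (fingers closing along its x) from above; same axes as the dummy
- dummy_c_mid (a point): the middle of this dummy, 65 mm above its underside on its axis
- dummy_d: another of the four like dummy_a: same size and look, same origin and axes; steel slug or foam plug unknown
- dummy_d_grip (a point): the point on the axis of this dummy's handle 100 mm above its underside, a good height for the TCP when gripping the 42 mm width (fingers closing along its x) from above; same axes as the dummy
- dummy_d_mid (a point): the middle of this dummy, 65 mm above its underside on its axis
- mat: square black rubber mat, 270 x 270 mm and 4 mm thick, fixed flat on the breadboard; the four dummies stand on it in two rows of two, about 128 mm between centres. Origin: centre of its underside, x and y along its edges
- basket: open wire reject basket fixed on the breadboard, 240 (x) x 190 (y) mm outside, rim 110 mm high, walls and floor 4 mm thick; a black scrap bracket (30 x 80 mm, 30 mm high) already lies in it, its centre 75 to 85 mm to +x of the basket's centre. Origin: centre of its underside
- gel_bottle: bystander: white gel bottle with grey cap, 60 mm across, 170 mm tall, standing loose beyond the mat and basket. Origin: centre of its underside
- driver: bystander: screwdriver, 180 mm long, lying loose on the breadboard. Origin: under its middle; x along it

How it is judged:
By the outcome, as a careful person would: the job done as asked, in the order asked, and still so for the second after the job is handed in, with the robot touching nothing.
It also fails if it takes over 70 s, if anything falls off the work surface, if the arm or the gripper's body presses on something with over 40 N, if the wrist force passes 120 N, or if a joint passes its speed limit or range.

## Robot

A 7-joint arm with a two-finger parallel gripper is mounted at the origin on the work surface. World frame = base frame: x ahead of the robot, y to its left, z up, the work surface at z = 0. Lengths are in m, angles in rad, forces in N, time in s.
With the tool pointing down it reaches from about 0.425 to 0.875 m from the base axis. Payload 4.7 kg.
Tool frame: the origin (TCP) lies between the finger pads, 19 mm behind the fingertips; this is the grasp point; z points along the fingers, y is the line along which they close (so a half turn about z gives the same grasp; the last joint's range is limited). The gripper opens to 85 mm and grips with 20 to 120 N. Pads are 22 mm wide; open, the fingers measure 114 mm over their backs; the gripper's body (76 mm by 85 mm) begins 54 mm behind the grasp point. The pads swing forward as they close: fully open they stand 13 mm farther back than shut.
Start: joints at [-1.326, 0.321, -0.07, 1.45, 0.023, 1.371, -0.057], TCP at [0.149, 0.633, 0.25] pointing down, gripper open.
Joint ranges: [-2.86, 2.86], [-0.3, 2.09], [-1.38, 1.24], [0.06, 2.45], [-1.56, 4.7], [0.09, 2.05], [-2.69, 2.69]. Speed limits (rad/s): [2.57, 2.57, 3.14, 3.14, 3.14, 3.14, 3.14].

## Interface

Orientations are given as a unit quaternion [x, y, z, w].
In Python, from bench import monitor, vision, r gives the robot as it stands.
- The arm moves only by the tool carry_out, never from a script. Its argument "series" is a list of rows, each a list of 3 entries, a list of its own where there are three numbers: the shift along the world's x, y, z in cm, then the turn, a rotation vector about the world's x, y, z in rad, then the opening, from -1 (shut) to 1 (fully open). A call has 1 to 12 rows; each row shifts and turns the commanded pose from where the row before left it; what a row does not reach is not made up. A row lasts 1/8 s, in which the tool goes at most 62.5 mm and 10.7 degrees, less where a joint would pass 70% of its speed; a pose out of reach is approached as far as the arm can. A call is refused whole if a number of a shift passes 6.25 or a number of a turn 0.188, either way. A call with a gripper value outside its range is refused whole. The fingers move at their own pace and stop on an object; "force" is the grip in N (left out, the last holds). Time passes only in rows, so rows that do not move let the fingers close. It gives the time, the measured TCP pose, the force, the opening and the grip force at its end, in the units of the state.
- monitor.read_state(): the state, without advancing time (a new reading comes with each control period).
- vision.snapshot(name): name is "scene" or "top" or "wrist"; returns a dict with "pixels" (384x512x3 uint8, red, green, blue), "mtx" (3x3 intrinsics, pixels), "view" (4x4, takes a point from world to camera coordinates). Camera axes: x right, y down, z forward; pixel columns grow to the right and rows downward; lengths in m; the calibration is good to about 2 mm. A picture is of the moment at which its call begins. There is no depth.
- r.close_job(): hands the job in; it is judged then, once.
The state is a dict: "t": time; "joint_pos": joint angles; "joint_vel": joint speeds; "joint_torque": joint torques, N m; "position": TCP position; "tool_rot": TCP orientation; "wrist_force": force on the tool from outside, world axes, zero at the start; "moment": the same for the moment, N m; "gripper_width": finger opening in m; "gripper_force": force on a finger pad.
Only numpy, scipy, OpenCV 4.12 (cv2) and the standard library are available. Lean on these libraries where they do the work, as an engineer would, in place of code of your own. Each camera call takes 0.05 s, during which the arm holds its last target. There are 200 camera calls.

## Working session

There is one attempt and no reset: what is moved stays moved. The work goes in short steps, Python scripts to look and compute and a tool call to move; the robot and the scene stay as the last step left them, time stands still between calls to the robot, and variables do not carry over. Pictures are saved under pics/ and viewed, at most 10 in all, crops included, and the job is handed in when it is done.

Besides the shell and the picture viewer there is one more tool, called after "Call:" as a command line: name --argument value ..., lists and objects as JSON in quotes. carry_out: Moves the arm, as the interface text tells. Its arguments: {"type":"object","properties":{"series":{"type":"array"},"force":{"type":"number"}},"required":["series"]}

```bash
mkdir -p pics
cat > h.py <<'E'
import numpy as np, cv2
from bench import monitor, vision, r
def snap(n,f=None):
    s=vision.snapshot(n)
    if f: cv2.imwrite('pics/'+f,cv2.cvtColor(s['pixels'],cv2.COLOR_RGB2BGR))
    return s
def ray(s,uv):
    V=np.array(s['view']);K=np.array(s['mtx']);R,t=V[:3,:3],V[:3,3]
    d=R.T@np.linalg.solve(K,[uv[0],uv[1],1]);return -R.T@t,d
def plane(s,uv,z):
    c,d=ray(s,uv);return c+d*(z-c[2])/d[2]
def tri(obs):
    A=np.zeros((3,3));b=np.zeros(3)
    for s,uv in obs:
        c,d=ray(s,uv);d=d/np.linalg.norm(d);P=np.eye(3)-np.outer(d,d);A+=P;b+=P@c
    return np.linalg.solve(A,b)
def proj(s,p):
    V=np.array(s['view']);q=np.array(s['mtx'])@(V[:3,:3]@p+V[:3,3]);return q[:2]/q[2]
E
python3 - <<'E'
from h import *
for n in('top','scene'):
    s=snap(n,n+'.png');print(ray(s,(256,192)),s['mtx'][0][0])
a=cv2.imread('pics/top.png');b=cv2.imread('pics/scene.png')
print({k:np.round(v,3) if not isinstance(v,float) else v for k,v in monitor.read_state().items()})
E
```

```text
(array([ 0.5330154 , -0.02306161,  0.87542466]), array([ 9.50316784e-02,  9.29576480e-04, -9.95740941e-01])) 361.8286328542351
(array([1.08440066, 0.57855105, 0.57741607]), array([-0.53180739, -0.65114107, -0.54160749])) 383.28261420203313
{'t': 0.1, 'joint_pos': array([-1.326,  0.322, -0.07 ,  1.452,  0.023,  1.371, -0.057]), 'joint_vel': array([ 0.   , -0.002,  0.   , -0.002,  0.   ,  0.002, -0.001]), 'joint_torque': array([ 0.0000e+00, -4.9487e+01, -3.8400e-01, -3.1521e+01,  1.3000e-02,
        7.0000e-03, -0.0000e+00]), 'position': array([0.149, 0.632, 0.249]), 'tool_rot': array([ 0.115,  0.993, -0.001, -0.   ]), 'wrist_force': array([0.035, 0.885, 0.024]), 'moment': array([ 0.024,  0.014, -0.06 ]), 'gripper_force': 0.0, 'gripper_width': 0.08546983435597433}
```

View pics/top.png

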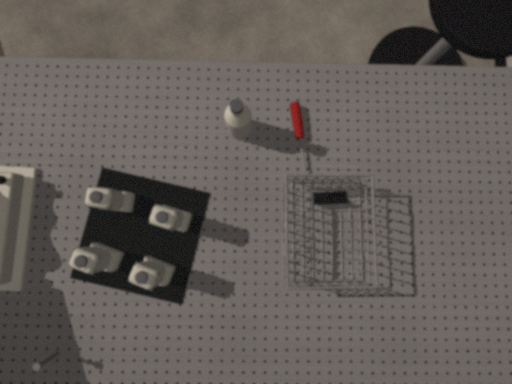

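View pics/scene.png

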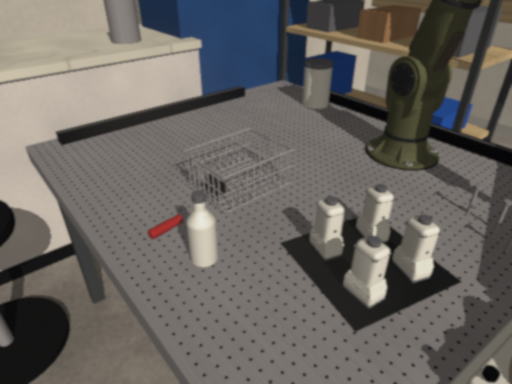

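The top view shows caps near (96,197), (162,216), (84,262), (144,277) on the mat, the basket at about x285-380, y177-290 with the bracket at (330,198), the bottle at (238,118) and the driver at (297,120). The scene view shows caps near (331,202), (378,188), (374,242), (426,220).

Run:
```python
from h import *
T=snap('top');S=snap('scene')
def caps(s,seeds,rad):
    g=cv2.cvtColor(s['pixels'],cv2.COLOR_RGB2GRAY);out=[]
    for u,v in seeds:
        p=g[v-rad:v+rad+1,u-rad:u+rad+1];t,_=cv2.threshold(p,0,255,cv2.THRESH_OTSU)
        m=(p<t).astype(np.uint8)
        n,l,st,c=cv2.connectedComponentsWithStats(m);k=l[rad,rad]
        out.append((c[k]+[u-rad,v-rad],st[k].tolist(),t))
    return out
ts=caps(T,[(96,197),(162,216),(84,262),(144,277)],11)
for c,st,t in ts: print('top',c.round(1),st,t, plane(T,c,.139).round(4))
ss=caps(S,[(331,202),(378,188),(374,242),(426,220)],9)
for c,st,t in ss: print('scn',c.round(1),st,t, plane(S,c,.139).round(4))
for uv in [(104,168),(210,193),(182,302),(72,275)]: print('mat',plane(T,uv,.004).round(3))
for uv in [(286,177),(375,177),(378,290),(287,290)]: print('bask rim/floor?',plane(T,uv,.11).round(3),plane(T,uv,.0).round(3))
print('brk',plane(T,(330,198),.03).round(3), 'bottle',plane(T,(238,108),.17).round(3),'drv',plane(T,(297,120),.01))
cv2.imwrite('pics/crops.png',np.hstack([cv2.resize(cv2.cvtColor(x,cv2.COLOR_RGB2BGR),(400,440),interpolation=cv2.INTER_CUBIC) for x in (T['pixels'][160:310,65:215],T['pixels'][165:305,270:420])]))
```

```text
top [ 97.9 199.9] [0, 5, 23, 18, 254] 114.0 [0.5826 0.2971 0.139 ]
top [165.  218.1] [5, 6, 18, 17, 191] 113.0 [0.5479 0.1605 0.139 ]
top [ 84.2 264.7] [0, 4, 23, 19, 284] 106.0 [0.4536 0.316  0.139 ]
top [146.8 277.3] [3, 0, 20, 23, 280] 111.0 [0.4304 0.1915 0.139 ]
scn [331.2 198.4] [0, 0, 19, 13, 220] 142.0 [0.5494 0.168  0.139 ]
scn [378.5 184.8] [0, 0, 19, 14, 234] 140.0 [0.4295 0.1971 0.139 ]
scn [374.  239.5] [0, 0, 19, 15, 237] 133.0 [0.5901 0.3036 0.139 ]
scn [426. 217.] [0, 0, 19, 14, 245] 135.0 [0.4577 0.3254 0.139 ]
mat [0.669 0.346 0.004]
mat [0.612 0.089 0.004]
mat [0.356 0.147 0.004]
mat [0.415 0.405 0.004]
bask rim/floor? [ 0.639 -0.086  0.11 ] [ 0.654 -0.095  0.   ]
bask rim/floor? [ 0.642 -0.277  0.11 ] [ 0.658 -0.314  0.   ]
bask rim/floor? [ 0.405 -0.279  0.11 ] [ 0.387 -0.315  0.   ]
bask rim/floor? [ 0.404 -0.089  0.11 ] [ 0.385 -0.099  0.   ]
brk [ 0.602 -0.196  0.03 ] bottle [0.769 0.016 0.17 ] drv [ 0.79497857 -0.12054381  0.01      ]
```

View pics/crops.png

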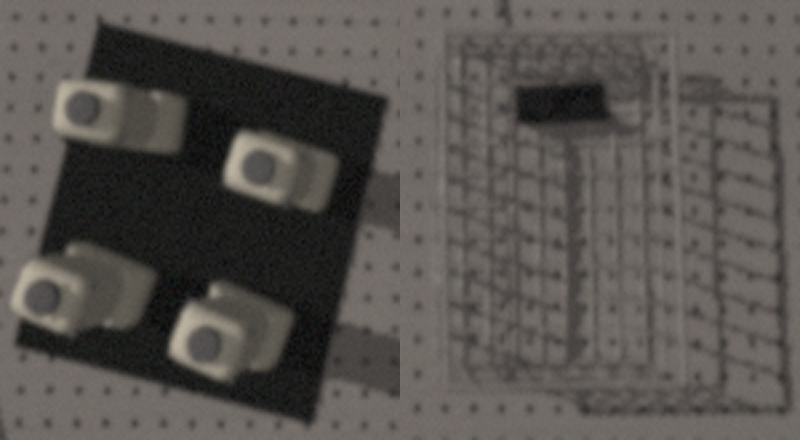

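The crop shows each dummy with its own yaw (about ±20° around the mat's), the bracket at the basket's +x end. I move over the mat for a wrist view.

Call:
carry_out --series '[[[3,-3.2,1],[0,0,-0.13],1],[[3,-3.2,1],[0,0,-0.13],1],[[3,-3.2,1],[0,0,-0.13],1],[[3,-3.2,1],[0,0,-0.13],1],[[3,-3.2,1],[0,0,-0.13],1],[[3,-3.2,1],[0,0,-0.13],1],[[3,-3.2,1],[0,0,-0.13],1],[[3,-3.2,1],[0,0,-0.13],1],[[3,-3.2,1],[0,0,-0.13],1],[[3,-3.2,1],[0,0,-0.13],1],[[3,-3.2,1],[0,0,-0.13],1],[[3,-3.2,1],[0,0,-0.13],1]]'

```text
t: 1.7
position: [0.5094, 0.2476, 0.3703]
tool_rot: [0.782, 0.624, 0.0, -0.0]
wrist_force: [1.2, 0.4, -0.2]
gripper_width: 0.0854
gripper_force: 0.0
```

Run:
```python
from h import *
s=snap('wrist','w1.png');S=monitor.read_state()
print(S['t'],S['position'],S['tool_rot'],S['joint_pos'],S['wrist_force']);print(ray(s,(256,192)))
```

```text
1.75 [0.51413644 0.24101814 0.37174917] [0.78590567 0.6183395  0.00113203 0.00269599] [-0.85890982  0.11053532  0.41144861  1.4732104  -0.03935403  1.56363743
 -0.68709275] [ 2.89039156 -4.72585747  0.83860742]
(array([0.52617243, 0.31748145, 0.49499975]), array([-0.0628648 , -0.28785907, -0.95576193]))
```

View pics/w1.png

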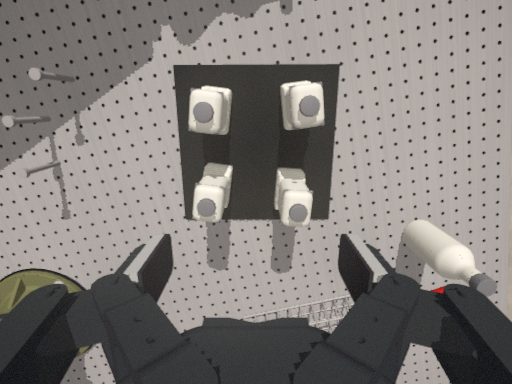

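The wrist view shows all four: caps at (204,111), (309,105), (206,208), (298,213), mat corners (175,65), (338,65), (330,220), (186,220).

```bash
cat > m.py <<'E'
from h import *
def cap(s,uv,rad,k=5):
    u,v=map(int,uv);g=cv2.cvtColor(s['pixels'],cv2.COLOR_RGB2GRAY);p=g[v-rad:v+rad+1,u-rad:u+rad+1]
    c=int(np.median(g[v-2:v+3,u-2:u+3]));w=int(np.percentile(p,92))
    m=(abs(p.astype(int)-c)<(w-c)*.45).astype(np.uint8)
    yy,xx=np.mgrid[-rad:rad+1,-rad:rad+1];m[xx**2+yy**2>rad*rad]=0
    m=cv2.morphologyEx(m,cv2.MORPH_OPEN,np.ones((3,3),np.uint8))
    n,l,st,cc=cv2.connectedComponentsWithStats(m);k=l[rad,rad]
    return cc[k]+[u-rad,v-rad],st[k]
def yaw(s,box):
    x0,y0,x1,y1=box;g=cv2.cvtColor(s['pixels'],cv2.COLOR_RGB2GRAY)[y0:y1,x0:x1]
    L=cv2.createLineSegmentDetector().detect(cv2.resize(g,None,fx=3,fy=3,interpolation=cv2.INTER_CUBIC))[0]
    o=[]
    for a in L.reshape(-1,4)/3:
        p=plane(s,a[:2]+[x0,y0],.1);q=plane(s,a[2:]+[x0,y0],.1);d=q-p;n=np.hypot(*d[:2])
        if n>.015:o.append((round(np.degrees(np.arctan2(d[1],d[0]))%180),round(n*1e3),(a+[x0,y0,x0,y0]).round().astype(int).tolist()))
    return sorted(o)
E
python3 - <<'E'
from m import *
W=snap('wrist');T=snap('top');S=snap('scene')
n='ABCD'
w=[(204,111),(309,105),(206,208),(298,213)]
wc=[cap(W,x,15) for x in w]
for (c,st),x in zip(wc,w):
    P=plane(W,c,.139); t=proj(T,P);q=proj(S,P)
    o=[(W,c)]
    for s,e,r_ in((T,t,9),(S,q,9)):
        try:
            cc,s2=cap(s,e.round(),r_);o.append((s,cc));print(e.round(1),cc.round(1),s2.tolist())
        except Exception as ex: print(ex)
    print(c.round(1),st.tolist(),P.round(4),'WS',tri([o[0],o[-1]]).round(4),'all',tri(o).round(4))
    x,y=x
    print(yaw(W,(x-30,y-55,x+40,y+40)))
for uv in [(175,65),(338,65),(330,220),(186,220)]: print('mat',plane(W,uv,.004).round(3))
E
```

```text
[ 82.6 259.7] [ 82.7 261.5] [1, 4, 17, 13, 174]
[421.6 216.8] [422.7 217.5] [1, 3, 17, 14, 167]
[198.3 111.6] [1, 2, 17, 28, 379] [0.4634 0.3197 0.139 ] WS [0.4626 0.3207 0.1377] all [0.4611 0.3204 0.1366]
[(70, 46, [223, 130, 226, 95]), (71, 40, [183, 97, 182, 127]), (71, 44, [213, 124, 215, 90]), (76, 22, [176, 150, 174, 135]), (160, 15, [196, 85, 184, 84]), (160, 35, [223, 85, 197, 82]), (167, 22, [174, 62, 191, 62]), (168, 63, [195, 62, 243, 61])]
[ 97.7 196.1] [ 98.  197.3] [1, 4, 17, 13, 165]
[371.2 237.9] [370.8 238.5] [1, 1, 17, 17, 199]
[303.4 104.3] [1, 1, 18, 29, 392] [0.5905 0.2978 0.139 ] WS [0.5907 0.2977 0.1377] all [0.5897 0.2976 0.1373]
[(61, 16, [314, 99, 310, 111]), (78, 25, [330, 126, 329, 144]), (78, 80, [333, 60, 330, 124]), (83, 43, [284, 83, 287, 116]), (84, 53, [318, 119, 315, 78]), (159, 15, [311, 77, 299, 76]), (168, 70, [279, 60, 333, 59]), (174, 27, [299, 76, 279, 79]), (175, 18, [293, 125, 306, 123])]
[143.3 276.6] [143.4 277.5] [2, 3, 16, 13, 173]
[378.4 185.4] [378.5 183.9] [1, 1, 17, 15, 211]
[201.8 207.6] [1, 2, 19, 28, 393] [0.4318 0.1985 0.139 ] WS
[... 264 characters left out ...]
 204, 160]), (167, 24, [245, 217, 230, 217])]
[163. 217.] [163.6 217.3] [2, 3, 16, 13, 161]
[329.8 197.8] [330.2 196.9] [1, 1, 17, 15, 213]
[292.5 211. ] [1, 1, 18, 27, 340] [0.5499 0.1646 0.139 ] WS [0.5498 0.1655 0.1414] all [0.5493 0.1641 0.1399]
[(52, 17, [303, 208, 298, 218]), (73, 32, [280, 187, 278, 208]), (74, 50, [305, 218, 308, 186]), (75, 37, [271, 180, 270, 204]), (77, 52, [328, 158, 326, 193]), (78, 29, [326, 196, 325, 214]), (79, 17, [301, 180, 301, 169]), (79, 20, [274, 204, 274, 192]), (86, 17, [276, 207, 278, 218]), (164, 33, [297, 165, 274, 164]), (168, 21, [319, 215, 306, 216])]
mat [0.422 0.402 0.004]
mat [0.679 0.34  0.004]
mat [0.622 0.075 0.004]
mat [0.358 0.139 0.004]
```

Run:
```python
from m import *
W=snap('wrist');st=monitor.read_state();print(st['position'],st['tool_rot'],st['wrist_force'])
g=cv2.cvtColor(W['pixels'],cv2.COLOR_RGB2GRAY);rad=26;rows=[]
for P in [(.4615,.320),(.590,.2975),(.4325,.1985),(.5495,.1645)]:
    u,v=proj(W,np.array([*P,.139])).round().astype(int)
    p=cv2.resize(g[v-rad:v+rad,u-rad:u+rad],None,fx=4,fy=4,interpolation=cv2.INTER_CUBIC)
    c=cv2.HoughCircles(p,cv2.HOUGH_GRADIENT,1.5,200,param1=80,param2=15,minRadius=28,maxRadius=56)
    q=cv2.cvtColor(p,cv2.COLOR_GRAY2BGR)
    if c is not None:
        x,y,r_=c[0,0];uv=np.array([x/4-.375+u-rad,y/4-.375+v-rad]);cv2.circle(q,(int(x),int(y)),int(r_),(0,0,255),1)
        print(uv.round(1),r_/4,plane(W,uv,.139).round(4))
    rows.append(q)
cv2.imwrite('pics/c.png',cv2.resize(np.hstack(rows),(800,200)))
```

```text
[0.50824657 0.24931219 0.36966078] [ 7.80114573e-01  6.25636517e-01 -2.70825526e-04 -3.58059931e-04] [ 0.11936864  0.64792197 -0.36047791]
[203.3 111.9] 10.6 [0.462  0.3248 0.139 ]
[309.7 105.4] 10.3 [0.5901 0.3039 0.139 ]
[209.7 209.6] 13.375 [0.4361 0.2003 0.139 ]
[297.8 212.9] 9.175 [0.5512 0.1695 0.139 ]
```

View pics/c.png

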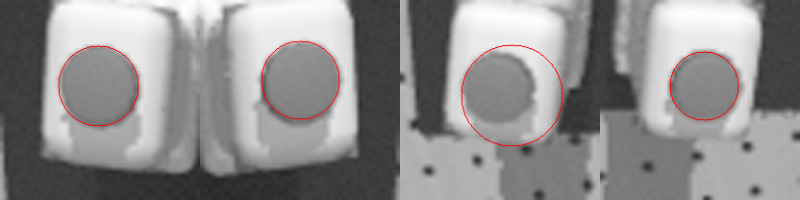

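The circles fit caps 1, 2 and 4; cap 3 is about 2.6 px left and 2 px above its circle. Grasp the near-left one first.

Call:
carry_out --series '[[[-2.3,3.8,-4],[0,0,-0.06],1],[[-2.4,3.8,-4],[0,0,-0.06],1],[[0,0,-4],[0,0,0],1],[[0,0,-4],[0,0,0],1],[[0,0,-2.6],[0,0,0],1],[[0,0,-2.6],[0,0,0],1],[[0,0,-2.6],[0,0,0],1],[[0,0,-2.6],[0,0,0],1],[[0,0,0],[0,0,0],1],[[0,0,0],[0,0,0],1]]'

```text
t: 3.2
position: [0.4614, 0.3259, 0.1068]
tool_rot: [0.816, 0.578, 0.0, -0.0]
wrist_force: [0.5, 0.7, -0.0]
gripper_width: 0.0853
gripper_force: 0.0
```

Call:
carry_out --series '[[[0,0,0],[0,0,0],0],[[0,0,0],[0,0,0],0],[[0,0,0],[0,0,0],-0.5],[[0,0,0],[0,0,0],-0.5],[[0,0,0],[0,0,0],-0.5],[[0,0,0],[0,0,0],-0.5],[[0,0,0],[0,0,0],-0.5],[[0,0,0],[0,0,0],-0.5]]' --force 60

```text
t: 4.2
position: [0.4618, 0.3253, 0.1069]
tool_rot: [0.817, 0.577, 0.001, -0.0]
wrist_force: [-1.7, -0.9, 4.8]
gripper_width: 0.0414
gripper_force: 61.8
```

Call:
carry_out --series '[[[0,0,0.7],[0,0,0],-0.5],[[0,0,0.7],[0,0,0],-0.5],[[0,0,0.6],[0,0,0],-0.5],[[0,0,0],[0,0,0],-0.5],[[0,0,0],[0,0,0],-0.5],[[0,0,0],[0,0,0],-0.5],[[0,0,0],[0,0,0],-0.5],[[0,0,0],[0,0,0],-0.5]]'

```text
t: 5.2
position: [0.4617, 0.3248, 0.1259]
tool_rot: [0.817, 0.577, -0.0, 0.0]
wrist_force: [0.8, -0.3, -6.3]
gripper_width: 0.0415
gripper_force: 61.5
```

Run:
```python
from h import *
f=[]
for i in range(4): snap('top');f.append(monitor.read_state()['wrist_force'])
print(np.round(f,2),monitor.read_state()['position'])
```

```text
[[ 0.22 -0.87 -5.91]
 [-0.15  0.4  -4.93]
 [ 0.07 -0.28 -5.19]
 [-0.22  0.63 -6.05]] [0.46172965 0.32478533 0.12605043]
```

Heavy (~5.6 N). Put it back, then the far-left one.

Call:
carry_out --series '[[[0,0,-0.7],[0,0,0],-0.5],[[0,0,-0.6],[0,0,0],-0.5],[[0,0,-0.5],[0,0,0],-0.5],[[0,0,-0.2],[0,0,0],-0.5],[[0,0,0],[0,0,0],-0.5],[[0,0,0],[0,0,0],-0.5],[[0,0,0],[0,0,0],0.2],[[0,0,0],[0,0,0],0.6],[[0,0,0],[0,0,0],1],[[0,0,0],[0,0,0],1],[[0,0,0],[0,0,0],1]]'

```text
t: 6.78
position: [0.4618, 0.3248, 0.106]
tool_rot: [0.817, 0.577, 0.0, 0.0]
wrist_force: [0.3, -0.1, 1.1]
gripper_width: 0.0853
gripper_force: 0.0
```

Call:
carry_out --series '[[[0,0,2],[0,0,0],1],[[0,0,4],[0,0,0],1],[[0,0,4],[0,0,0],1],[[4,-0.7,1],[0,0,0.08],1],[[4.4,-0.7,-1],[0,0,0.08],1],[[4.4,-0.7,0],[0,0,0.08],1],[[0,0,-2.5],[0,0,0],1],[[0,0,-2.5],[0,0,0],1],[[0,0,-2.5],[0,0,0],1],[[0,0,-2.5],[0,0,0],1],[[0,0,0],[0,0,0],1],[[0,0,0],[0,0,0],1]]'

```text
t: 8.28
position: [0.5903, 0.304, 0.107]
tool_rot: [0.742, 0.671, 0.001, 0.0]
wrist_force: [0.5, -0.2, 0.5]
gripper_width: 0.0856
gripper_force: 0.0
```

Run:
```python
from h import *
s=snap('wrist');S=snap('scene')
cv2.imwrite('pics/p2.png',cv2.cvtColor(np.vstack([s['pixels'],S['pixels']]),cv2.COLOR_RGB2BGR)[::1,:][:, :]) if 0 else cv2.imwrite('pics/p2.png',cv2.cvtColor(np.hstack([cv2.resize(s['pixels'],(400,300)),S['pixels'][130:330,240:507].repeat(1,0)[:,:, :] if 0 else cv2.resize(S['pixels'][130:330,230:497],(400,300))]),cv2.COLOR_RGB2BGR))
```

```text
(no output)
```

View pics/p2.png

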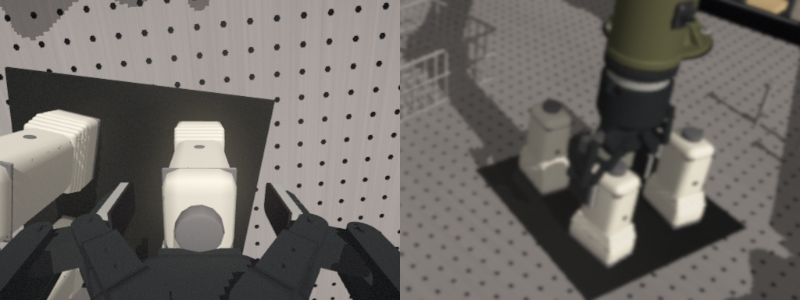

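The left crop shows dummy 2's handle at about (199,195), centred and aligned between the open fingers; the right one shows dummy 1 standing upright again at (685,175). Grip and heft.

Call:
carry_out --series '[[[0,0,0],[0,0,0],0],[[0,0,0],[0,0,0],0],[[0,0,0],[0,0,0],-0.5],[[0,0,0],[0,0,0],-0.5],[[0,0,0],[0,0,0],-0.5],[[0,0,0],[0,0,0],-0.5],[[0,0,0],[0,0,0],-0.5],[[0,0,0.7],[0,0,0],-0.5],[[0,0,0.7],[0,0,0],-0.5],[[0,0,0.6],[0,0,0],-0.5],[[0,0,0],[0,0,0],-0.5],[[0,0,0],[0,0,0],-0.5]]'

```text
t: 9.88
position: [0.5895, 0.3037, 0.1258]
tool_rot: [0.742, 0.671, -0.0, -0.0]
wrist_force: [-0.0, -0.7, -1.6]
gripper_width: 0.0414
gripper_force: 61.2
```

```bash
cat > heft.py <<'E'
from h import *
f=[]
for i in range(10): snap('top');f.append(monitor.read_state()['wrist_force'])
print(np.round(f,2)[-6:,2],monitor.read_state()['position'],monitor.read_state()['gripper_width'])
E
python3 heft.py
```

```text
[-1.52 -1.53 -0.83 -1.78 -1.52 -0.18] [0.58971824 0.30376961 0.12601989] 0.04176759193289531
```

Light (~1.3 N ≈ 0.13 kg): this is the foam one. Carry it to the basket.

Call:
carry_out --series '[[[0,0,2],[0,0,0],-0.5],[[0,0,4],[0,0,0],-0.5],[[0,0,4],[0,0,0],-0.5],[[0,0,4],[0,0,0],-0.5],[[0,0,3.5],[0,0,0],-0.5],[[0,0,0],[0,0,0],-0.5],[[-0.8,-3,0],[0,0,0],-0.5],[[-0.8,-4,0],[0,0,0],-0.5],[[-0.8,-4,0],[0,0,0],-0.5],[[-0.8,-4,0],[0,0,0],-0.5],[[-0.8,-4,0],[0,0,0],-0.5],[[-0.8,-4,0],[0,0,0],-0.5]]'

```text
t: 11.88
position: [0.5409, 0.0723, 0.3005]
tool_rot: [0.742, 0.671, -0.0, -0.0]
wrist_force: [1.1, -0.7, -0.5]
gripper_width: 0.0416
gripper_force: 61.3
```

Call:
carry_out --series '[[[-0.8,-4,0],[0,0,0],-0.5],[[-0.8,-4,0],[0,0,0],-0.5],[[-0.8,-4,0],[0,0,0],-0.5],[[-0.8,-4,0],[0,0,0],-0.5],[[-0.8,-4,0],[0,0,0],-0.5],[[-0.8,-4,0],[0,0,0],-0.5],[[0,-1.7,0],[0,0,0],-0.5],[[0,0,0],[0,0,0],-0.5],[[0,0,0],[0,0,0],-0.5]]'

```text
t: 13.0
position: [0.4938, -0.1818, 0.3007]
tool_rot: [0.741, 0.671, 0.0, -0.0]
wrist_force: [-0.0, -0.0, -0.5]
gripper_width: 0.041
gripper_force: 61.3
```

Run:
```python
from h import *
T=snap('top');S=snap('scene')
print(monitor.read_state()['position'],monitor.read_state()['wrist_force'])
cv2.imwrite('pics/p3.png',cv2.cvtColor(np.hstack([cv2.resize(T['pixels'][150:320,50:430],(400,180)),cv2.resize(S['pixels'][0:180*384//384,120:520],(392,180))]),cv2.COLOR_RGB2BGR))
```

```text
[ 0.49396712 -0.1816692   0.30079118] [-0.22178461 -0.09405703 -1.02196654]
```

View pics/p3.png

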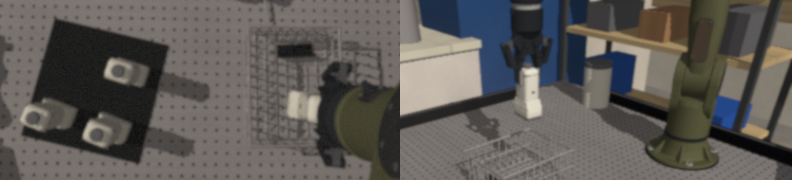

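The three others stand on the mat (caps (118,71), (35,115), (98,133)); the light one hangs over the basket. Lower it.

Call:
carry_out --series '[[[0,0,-3],[0,0,0],-0.5],[[0,0,-4],[0,0,0],-0.5],[[0,0,-4],[0,0,0],-0.5],[[0,0,-3],[0,0,0],-0.5],[[0,0,-2],[0,0,0],-0.5],[[0,0,-1.5],[0,0,0],-0.5],[[0,0,-1],[0,0,0],-0.5],[[0,0,-0.5],[0,0,0],-0.5],[[0,0,-0.2],[0,0,0],-0.5],[[0,0,0],[0,0,0],-0.5],[[0,0,0],[0,0,0],-0.5]]'

```text
t: 14.48
position: [0.494, -0.1833, 0.1095]
tool_rot: [0.742, 0.671, 0.0, 0.0]
wrist_force: [-0.9, 0.4, -2.5]
gripper_width: 0.0413
gripper_force: 61.4
```

Call:
carry_out --series '[[[0,0,-0.2],[0,0,0],-0.5],[[0,0,0],[0,0,0],-0.5],[[0,0,0],[0,0,0],0.2],[[0,0,0],[0,0,0],0.6],[[0,0,0],[0,0,0],1],[[0,0,0],[0,0,0],1],[[0,0,0],[0,0,0],1],[[0,0,2],[0,0,0],1],[[0,0,4],[0,0,0],1],[[0,0,5],[0,0,0],1],[[0,0,5],[0,0,0],1],[[0,0,4],[0,0,0],1]]'

```text
t: 15.98
position: [0.4939, -0.1834, 0.3093]
tool_rot: [0.742, 0.671, 0.001, 0.001]
wrist_force: [0.5, 0.6, 0.2]
gripper_width: 0.0852
gripper_force: 0.0
```

Call:
carry_out --series '[[[-1,-4,0],[0,0,0],1],[[-1,-4,0],[0,0,0],1],[[-1,-4,0],[0,0,0],1],[[0,0,0],[0,0,0],1],[[0,0,0],[0,0,0],1]]'

```text
t: 16.6
position: [0.464, -0.3026, 0.3069]
tool_rot: [0.741, 0.671, 0.0, -0.0]
wrist_force: [0.0, 0.3, 0.6]
gripper_width: 0.0852
gripper_force: 0.0
```

Run:
```python
from h import *
T=snap('top');S=snap('scene')
cv2.imwrite('pics/p4.png',cv2.cvtColor(np.vstack([cv2.resize(T['pixels'][80:320,50:430],(475,300)),cv2.resize(S['pixels'][90:320,130:494],(475,300))]),cv2.COLOR_RGB2BGR))
```

```text
(no output)
```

View pics/p4.png

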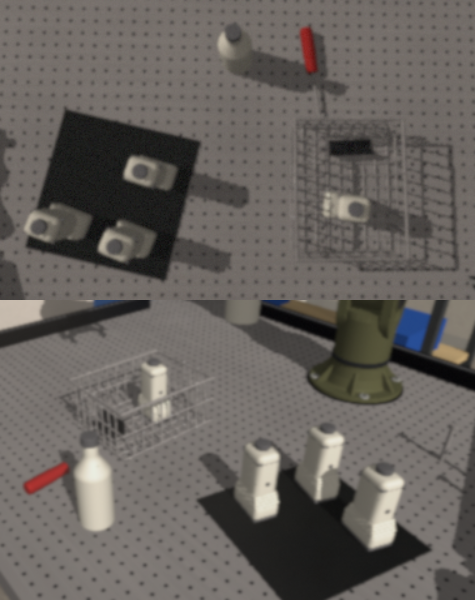

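The light dummy stands inside the basket (352,207 in the top half). The other three are upright on the mat, and the bottle and driver haven't moved.

```bash
python3 -c "
from h import *
print(r.close_job())"
```

```text
the job is handed in; nothing more can be done
None
```

The far-left dummy hefted at about 1.3 N, against about 5.6 N for the one other I lifted, so I put it in the reject basket and handed the job in at about 17 s; the last picture showed the other three upright on the mat and the bottle and screwdriver in place.

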